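# Snap the end cap onto a hub axle

### The job

Fit the red end cap to the bicycle hub that stands clamped in the vise: take it from the blue tray, set it open end down over the axle end, and press it straight down until it clicks over the retaining ring; the push drops at the click, but keep pressing until the cap sits fully home against the bearing. Finish while still holding it down there with a steady push of about 10 N, never leaning on it with more than 60 N, and leave the other parts and tools where they lie.

Things in the scene. Friction and masses are not known exactly. Their poses are not given: they have to be found in the camera images.
- cap_red: Red end cap, a round cup 31 mm across, 22 mm tall, about 30 g, standing open end down in the tray. Origin: centre of its underside (the open end); z up its axis. Bore: 22 mm wide at the mouth, narrowing over 2 mm to an 18 mm lip; above the lip, from 4 mm up, it is 22 mm wide, closed at 19 mm. Grip it across its sides, in any direction.
- axle_seat (a point): Point on the axle's axis at the top face of the upper bearing (steel disc 28 mm across, 6 mm above the 38 mm wide end of the hub shell), 198 mm above the bench; z up the axle. The cap is home when its underside lies on this face, so with its origin at this point. The hub's spoke flange, 58 mm across, lies 15 mm lower.
- axle_end (a point): Centre of the axle's end face, 15 mm above axle_seat. The axle end is 16 mm across, with a lead-in cone (10 mm across at the tip, 5.5 mm long). Around it, 6.5 mm above axle_seat, a sprung brass retaining ring stands out to 21 mm across. A cap laid on loosely rests on the ring with its underside about 7 mm above axle_seat.
- bearing: Upper bearing with blue seal, fixed in the hub, on which the cap bottoms hard. Origin: centre of its underside, 6 mm below axle_seat. Pushing the cap over the retaining ring takes about 8 to 10 N, most at 6 mm above axle_seat; the push then drops (the click) to nothing at 3 to 4 mm, and from there the ring draws the cap down with up to 8 N.
- vise: Blue bench vise bolted to the bench, with aluminium soft jaws, its top at 110 mm; it holds the black hub upright (axle end 213 mm above the bench), and does not move. Origin: on the bench under the hub's axis; x along the vise's screw, pointing away from its handle (about 300 mm long: from -170 mm, the handle, to +128 mm); jaws 104 mm wide along y.
- tray: Shallow blue tray with a grey liner, fixed to the bench, 150 mm along its x, 300 mm along its y, with walls 4 mm thick and 14 mm tall and the floor 4 mm above the bench. Origin: centre of its underside. The three end caps stand in it in a row along its y, about 85 mm apart, in any order.
- cap_black: Black end cap, 31 mm across, 22 mm tall, in the tray; to be left alone. Origin: centre of its underside.
- cap_silver: Silver end cap, 36 mm across, 16 mm tall, in the tray; to be left alone. Origin: centre of its underside.
- sprockets: Two steel sprockets stacked flat, 92 mm across, 9 mm tall, on the bench; to be left alone. Origin: centre of the underside.
- grease: Grease jar, 64 mm across, 65 mm tall; to be left alone. Origin: centre of its underside.
- crank: Silver crank arm lying flat, 200 mm long along its x, 34 mm wide, 22 mm tall; to be left alone. Origin: centre of its underside.
- wrench: Steel wrench lying on the bench, 190 mm long along its x, 8 mm tall; to be left alone. Origin: underside of its middle.
- mallet: Rubber mallet lying on the bench, 260 mm long along its x, 26 mm tall; to be left alone. Origin: underside of its middle.

How it is judged:
By the outcome, as a careful person would: the job done as asked, in the order asked, and still so for the second after the job is handed in, while the arm keeps its last pose, push and grip.
It also fails if it takes over 58 s, if anything falls off the work surface, if the arm or the gripper's body presses on something with over 40 N, if the wrist force passes 120 N, or if a joint passes its speed limit or range.

### The arm

A 7-joint arm with a two-finger parallel gripper is mounted at the origin on the work surface. World frame = base frame: x ahead of the robot, y to its left, z up, the work surface at z = 0. Lengths are in m, angles in degrees, forces in N, time in s.
With the tool pointing down it reaches from about 0.425 to 0.875 m from the base axis. Payload 4.7 kg.
Tool frame: the origin (TCP) lies midway between the tips of the shut fingers; the grasp point (between the pads) lies 19 mm behind it; z points along the fingers, y is the line along which they close (so a half turn about z gives the same grasp; the last joint's range is limited). The gripper opens to 87 mm and grips with 3 to 60 N. Pads are 19 mm wide; open, the fingers measure 117 mm over their backs; the gripper's body (75 mm by 190 mm) begins 51 mm behind the grasp point.
Start: joints at [0.808, 18.392, -4.016, 83.108, 1.295, 78.541, -3.26], TCP at [0.65, -0, 0.193] pointing down, gripper open.
Joint ranges: [-163.93, 163.93], [-17.29, 119.83], [-79.2, 71.16], [3.27, 140.29], [-89.18, 269.18], [5.43, 117.66], [-154.24, 154.24]. Speed limits (degrees/s): [147.25, 147.25, 180, 180, 180, 180, 180].

### API

Orientations are given as [roll, pitch, yaw] about the fixed x, y, z axes, in that order (R = Rz(yaw) Ry(pitch) Rx(roll)).
In Python, from cell import env, viewer, boxes_of, masks_of gives the robot as it stands. The module is installed in compiled form; this text tells all that it offers.
- The arm moves only by the tool apply_moves, never from a script. Its argument "moves" is a list of rows, each a list of 7 numbers: the shift along the tool's x, y, z scaled (see below), then the turn, a rotation vector about the tool's x, y, z scaled (see below), then the opening, from 0 (shut) to 1 (fully open). A call has 1 to 20 rows; each row is the pose to reach, as a shift and turn from the pose commanded when the call began, along the tool's axes at that moment; what a row does not reach only later rows make up. The controller multiplies each number of a shift by 0.2 m and each number of a turn by 1.5 rad. A row lasts 1/10 s, in which the tool goes at most 50 mm and 8.59 degrees, less where a joint would pass 70% of its speed; a pose out of reach is approached as far as the arm can. A call with a number of a shift or a turn outside -1 to 1 is refused whole. A call with a gripper value outside its range is refused whole. The fingers move at their own pace and stop on an object; "grip_force" is the grip in N (left out, the last holds). Time passes only in rows, so rows that repeat a pose let the fingers close. It gives the time, the measured TCP pose, the force, the opening and the grip force at its end, in the units of the state.
- env.get_obs(): the state, without advancing time (a new reading comes with each control period).
- viewer.read_camera(name): name is "scene" or "side" or "wrist"; returns the picture (384x512x3 uint8, red, green, blue); there is no depth.
- viewer.get_calibration(name): a dict with "fov_y" (degrees; the focal length in pixels is half the picture's height over the tangent of half this angle, whatever the lens; pixels are square), "cx", "cy" (the principal point, pixels), "k1" (the pictures are not rectified: a ray, as slopes to the right and down, at radius r is drawn at 1 + k1 r^2 times it, then the intrinsics apply), "position" and "orientation" of the camera in the world. Camera axes: x right, y up, looking along -z (the intrinsics and any distortion apply to the point x, -y, -z); pixel columns grow to the right and rows downward; lengths in m; the calibration is good to about 2 mm. A picture is of the moment at which its call begins: read the wrist's pose just before it. get_calibration takes no time and is no camera call; for the wrist camera it gives the pose at the moment of the call.
- env.sign_off(): hands the job in; it is judged then, once.
Trained networks look in the newest picture that a camera, given by its name, has taken for a name from the list of things; names that differ only in an ending like _2 or _b are one class to them, and where a whole thing is asked for, a point or a joint stands for the part that bears it (a point fixed in the world has none). Each returns a list of dicts, best first, with "conf" (0 to 1); they miss things now and then, are a little off and sometimes report something else, mostly with a low value. They report only what shows in the picture. A call takes as long as a camera call.
- boxes_of(camera, target): "location" ([column, row] in pixels, amid what is visible of it).
- masks_of(camera, target): "pixels" (384x512 bool, what is visible of it) and "location" ([column, row] in pixels, amid what is visible of it).
The state is a dict: "time_s": time; "qpos": joint angles; "joint_velocities": joint speeds; "effort": joint torques, N m; "tool_pos": TCP position; "tool_rot": TCP orientation; "force": force on the tool from outside, world axes, zero at the start; "wrist_torque": the same for the moment, N m; "grip_width": finger opening in m; "grasp_force": force on a finger pad.
Only numpy, scipy, OpenCV 4.12 (cv2) and the standard library are available. Lean on these libraries where they do the work, as an engineer would, in place of code of your own. Each camera call takes 0.05 s, during which the arm holds its last target. There are 200 camera calls.

## Working session

There is one attempt and no reset: what is moved stays moved. The work goes in short steps, Python scripts to look and compute and a tool call to move; the robot and the scene stay as the last step left them, time stands still between calls to the robot, and variables do not carry over. Pictures are saved under pics/ and viewed, at most 10 in all, crops included, and the job is handed in when it is done.

Besides the shell and the picture viewer there is one more tool, called after "Request:" as name(argument=value, ...), one argument or row to a line, values as JSON. apply_moves: Moves the arm, as the interface text tells. Shifts and turns lie within -1 to 1; 1 stands for 0.2 m of shift or 1.5 rad of turn. Its arguments: {"type":"object","properties":{"moves":{"type":"array","items":{"type":"array","items":{"type":"number","minimum":-1,"maximum":1}}},"grip_force":{"type":"number"}},"required":["moves"]}

```bash
mkdir -p pics; cat > h.py <<'E'
import numpy as np, cv2
from scipy.spatial.transform import Rotation as R
from cell import env, viewer, boxes_of, masks_of
def rot(o):
    o=np.array(o,float)
    return o if o.shape==(3,3) else (R.from_euler('xyz',o,degrees=True).as_matrix() if o.size==3 else None)
def ray(c,px):
    f=192/np.tan(np.radians(c['fov_y'])/2)
    d=np.array([(px[0]-c['cx'])/f,(px[1]-c['cy'])/f]); u=d.copy()
    for _ in range(30): u=d/(1+c['k1']*(u@u))
    return np.array(c['position']),rot(c['orientation'])@np.array([u[0],-u[1],-1])
def onz(c,px,z):
    p,d=ray(c,px); return p+d*(z-p[2])/d[2]
def proj(c,P):
    f=192/np.tan(np.radians(c['fov_y'])/2)
    q=rot(c['orientation']).T@(np.array(P)-c['position']); u=np.array([q[0],-q[1]])/-q[2]
    return u*(1+c['k1']*(u@u))*f+[c['cx'],c['cy']]
def tri(rs):
    A=np.zeros((3,3));b=np.zeros(3)
    for p,d in rs:
        d=d/np.linalg.norm(d);M=np.eye(3)-np.outer(d,d);A+=M;b+=M@p
    return np.linalg.solve(A,b)
E
python3 - <<'E'
from h import *
ims=[]
for n in ['scene','side','wrist']:
    c=viewer.get_calibration(n); im=viewer.read_camera(n); print(n,c); ims.append(im)
    cv2.imwrite(f'pics/{n}0.png',im[:,:,::-1])
    for t in ['cap_red','cap_black','cap_silver','bearing','axle_end','vise','tray','grease']:
        try:
            r=boxes_of(n,t); print(t,[(np.round(x['location'],1),round(x['conf'],2),np.round(onz(c,x['location'],.015),3)) for x in r[:2]])
        except Exception as e: print(t,e)
print(env.get_obs())
big=np.vstack([np.hstack(ims[:2]),np.hstack([ims[2],ims[2]*0])])
cv2.imwrite('pics/all0.png',cv2.resize(big,(800,600))[:,:,::-1])
E
```

```text
scene {'fov_y': 56.54170458975773, 'cx': 251.21817306882716, 'cy': 189.13207614688073, 'k1': -0.09284091894262232, 'position': array([ 1.00734265, -0.61507762,  1.02638894]), 'orientation': array([39.3902267 ,  0.64373382, 31.34722865])}
cap_red [(array([211.3, 225.2]), 0.56, array([ 0.532, -0.117,  0.015]))]
cap_black [(array([305.7, 123.3]), 0.63, array([0.576, 0.525, 0.015]))]
cap_silver [(array([264.7, 268. ]), 0.21, array([ 0.767, -0.162,  0.015]))]
bearing []
axle_end []
vise [(array([263.8, 168.6]), 0.6, array([0.554, 0.2  , 0.015]))]
tray [(array([196. , 248.4]), 0.64, array([ 0.541, -0.216,  0.015]))]
grease [(array([265.6, 266.2]), 0.63, array([ 0.766, -0.155,  0.015]))]
side {'fov_y': 42.412747067195895, 'cx': 255.78549488769974, 'cy': 191.59244600669237, 'k1': -0.11179732063449413, 'position': array([-0.09286099, -1.53316006,  1.08109437]), 'orientation': array([ 61.60754524,   1.3820424 , -26.04249771])}
cap_red [(array([242.3, 243.9]), 0.53, array([ 0.522, -0.1  ,  0.015]))]
cap_black [(array([187.2, 180.3]), 0.48, array([0.512, 0.51 , 0.015])), (array([250.9, 258. ]), 
[... 1241 characters left out ...]
pos': array([ 0.80779422, 18.39286899, -4.01617029, 83.10873673,  1.29379882,
       78.53991805, -3.25938943]), 'joint_velocities': array([ 0.12538903, -0.09663426,  0.02909302,  0.18616424, -0.0374491 ,
       -0.09434275, -0.00851266]), 'effort': array([-5.46379324e-04, -4.91099381e+01, -4.03628368e-01, -3.12763989e+01,
       -6.38067978e-02,  3.36903124e-02, -1.05028511e-05]), 'tool_pos': array([ 6.50018196e-01, -2.08662367e-05,  1.92965401e-01]), 'tool_rot': array([1.79996457e+02, 1.52551880e-03, 9.00014668e+01]), 'force': array([-1.74598545, -0.36029193, -0.10397563]), 'wrist_torque': array([-0.02271361, -0.02667244, -0.06000797]), 'grasp_force': 0.0, 'grip_width': 0.0873754979890198}
```

View pics/all0.png

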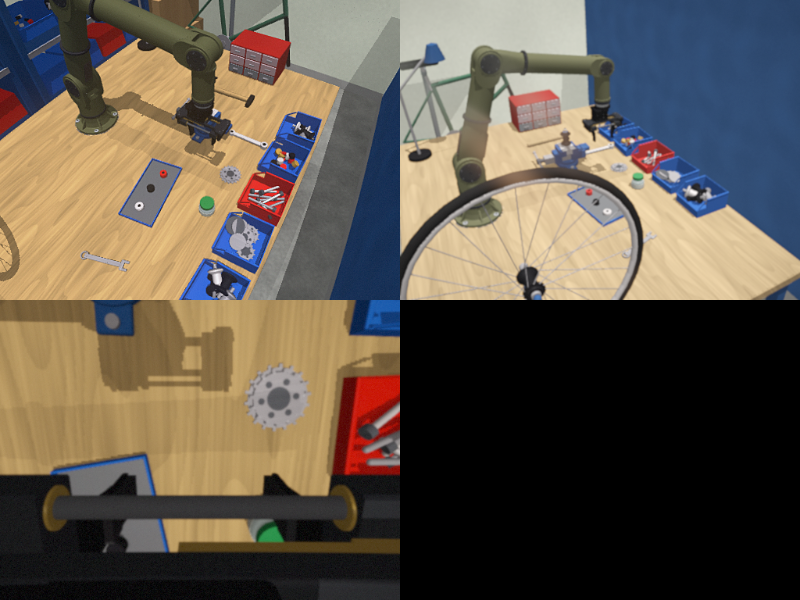

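The scene view shows the red cap at about (209, 222), at the far end of the tray's row; the vise and hub are partly hidden behind the gripper, and the side view puts the hub near (211, 176). I'll bring the wrist camera over the red cap.

Request:
apply_moves(
  moves=[
    [-0.2,-0.12,-0.05,0,0,0,0.6],
    [-0.4,-0.24,-0.1,0,0,0,0.6],
    [-0.6,-0.36,-0.15,0,0,0,0.6],
    [-0.8,-0.48,-0.2,0,0,0,0.6],
    [-1,-0.6,-0.25,0,0,0,0.6],
    [-1,-0.6,-0.25,0,0,0,0.6],
    [-1,-0.6,-0.25,0,0,0,0.6],
  ],
  grip_force=40,
)

```text
time_s: 2.05
tool_pos: [0.5297, -0.2013, 0.2437]
tool_rot: [179.9, 0.0, 89.8]
force: [0.2, 0.4, -0.3]
grip_width: 0.0528
grasp_force: 0.0
```

```bash
python3 - <<'E'
from h import *
ims={}
cs={}
for n in ['scene','side','wrist']:
    cs[n]=c=viewer.get_calibration(n); ims[n]=viewer.read_camera(n)
    for t in ['cap_red','bearing','axle_end','vise']:
        r=masks_of(n,t)
        for x in r[:2]:
            m=x['pixels']; ys,xs=np.where(m); print(n,t,np.round(x['location'],1),round(x['conf'],2),m.sum(),xs.min(),xs.max(),ys.min(),ys.max(),np.round(onz(c,x['location'],.015),4),np.round(onz(c,x['location'],.2),4))
w=ims['wrist']; a=cv2.resize(ims['scene'][90:210,200:330],None,fx=2.3,fy=2.3); b=cv2.resize(ims['side'][130:250,150:280],None,fx=2.3,fy=2.3)
out=np.zeros((600,800,3),np.uint8); out[:276,:299]=a; out[:276,300:599]=b; out[276:,:432]=cv2.resize(w,(432,324))
cv2.imwrite('pics/1.png',out[:,:,::-1]); print(env.get_obs()['tool_pos'])
E
```

```text
scene cap_red [208.6 221.6] 0.43 83 205 213 218 228 [ 0.5151 -0.1093  0.015 ] [ 0.6051 -0.2018  0.2   ]
scene axle_end [265.6 136.5] 0.82 308 257 272 124 150 [0.4692 0.3621 0.015 ] [0.5676 0.1834 0.2   ]
scene axle_end [211.2 224.9] 0.47 69 205 213 218 227 [ 0.5306 -0.1157  0.015 ] [ 0.6178 -0.2071  0.2   ]
scene vise [265.8 156.2] 0.65 2111 220 297 124 182 [0.5273 0.2623 0.015 ] [0.6151 0.1018 0.2   ]
side cap_red [239.1 243.5] 0.39 80 237 246 241 251 [ 0.512  -0.0921  0.015 ] [ 0.407  -0.3421  0.2   ]
side axle_end [207.5 176.3] 0.76 227 205 218 164 189 [0.6131 0.5025 0.015 ] [0.4906 0.1492 0.2   ]
side vise [211.4 196.6] 0.68 1621 170 242 164 215 [0.555  0.3035 0.015 ] [ 0.4426 -0.0152  0.2   ]
wrist cap_red [246.7  88.6] 0.89 511 233 255 75 102 [ 0.5193 -0.1076  0.015 ] [ 0.5239 -0.1174  0.2   ]
[ 0.53002746 -0.1999918   0.24298721]
```

View pics/1.png

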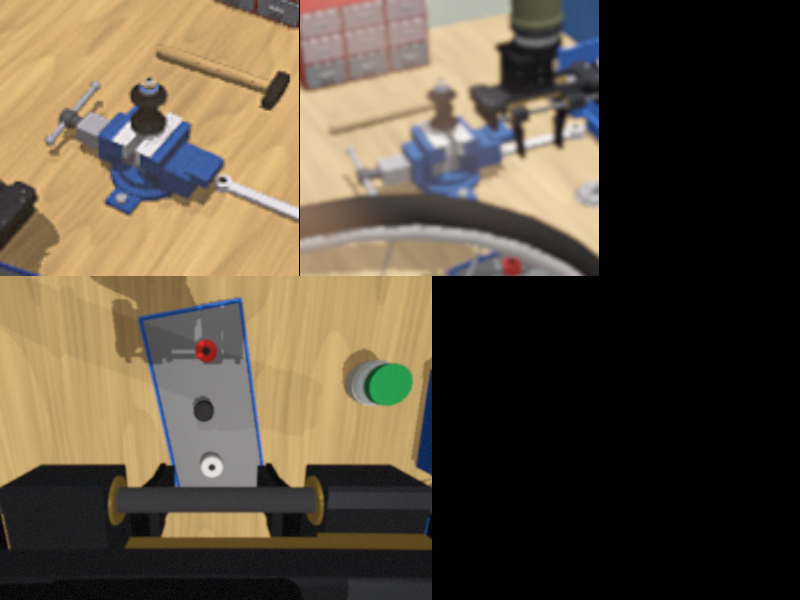

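The wrist picture shows the red cap at about (244, 88) full-frame, with black and silver below it. The scene crop shows the axle tip at about (265, 125) and the side crop at about (211, 166). The grasp comes next, refined by colour segmentation.

```bash
cat >> h.py <<'E'
def disc(c,x,y,z0,z1,r):
    a=np.linspace(0,2*np.pi,40); return np.array([proj(c,[x+r*np.cos(t),y+r*np.sin(t),z]) for z in (z0,z1) for t in a])
def redmask(im):
    i=im.astype(int); return (i[:,:,0]>i[:,:,1]*1.8+15)&(i[:,:,0]>i[:,:,2]*1.8+15)
def sil(c,x,y,z0,z1,r):
    m=np.zeros((384*8,512*8),np.uint8); h=cv2.convexHull((disc(c,x,y,z0,z1,r)*8+4).astype(np.float32)); cv2.fillConvexPoly(m,h.astype(np.int32),1); return cv2.resize(m.astype(np.float32),(512,384),interpolation=cv2.INTER_AREA)
E
python3 - <<'E'
from h import *
from scipy.optimize import minimize
c=viewer.get_calibration('wrist'); im=viewer.read_camera('wrist')
m=redmask(im); m[:, :200]=0; m[:,300:]=0; m[130:]=0
m=cv2.morphologyEx(m.astype(np.uint8),cv2.MORPH_CLOSE,np.ones((7,7)))
ys,xs=np.where(m); print(m.sum(),xs.min(),xs.max(),ys.min(),ys.max(),xs.mean(),ys.mean())
s=minimize(lambda p:np.abs(sil(c,p[0],p[1],.004,.026,.0155)-m).sum(),[.519,-.108],method='Nelder-Mead',options=dict(initial_simplex=[[.519,-.108],[.523,-.108],[.519,-.104]])); print(s.x,s.fun)
cs,cd=viewer.get_calibration('scene'),viewer.get_calibration('side')
print(tri([ray(cs,[264.8,124.8]),ray(cd,[211,165.6])]),onz(cs,[264.8,124.8],.213),onz(cd,[211,165.6],.213))
print(env.get_obs()['tool_pos'],env.get_obs()['tool_rot'])
E
```

```text
537 232 256 75 101 243.89944134078212 87.80819366852886
[ 0.51598271 -0.10785348] 28.359375
[0.53735973 0.23042806 0.20342412] [0.54225299 0.22149298 0.213     ] [0.53037872 0.20976568 0.213     ]
[ 0.52999957 -0.2000737   0.24299655] [1.79995721e+02 4.06971791e-03 8.99948423e+01]
```

Request:
apply_moves(
  moves=[
    [0.15,-0.02,0,0,0,0,0.6],
    [0.31,-0.05,0,0,0,0,0.6],
    [0.46,-0.07,0,0,0,0,0.6],
    [0.46,-0.07,0.2,0,0,0,0.6],
    [0.46,-0.07,0.4,0,0,0,0.6],
    [0.46,-0.07,0.6,0,0,0,0.6],
    [0.46,-0.07,0.8,0,0,0,0.6],
    [0.46,-0.07,0.9,0,0,0,0.6],
    [0.46,-0.07,0.9,0,0,0,0.6],
  ],
)

```text
time_s: 3.75
tool_pos: [0.513, -0.1076, 0.0596]
tool_rot: [-179.6, -0.1, 90.0]
force: [-0.9, -0.1, -0.2]
grip_width: 0.0523
grasp_force: 0.0
```

Request:
apply_moves(
  moves=[
    [0,0,0.1,0,0,0,0.6],
    [0,0,0.2,0,0,0,0.6],
    [0,0,0.25,0,0,0,0.6],
    [0,0,0.28,0,0,0,0.6],
    [0,0,0.28,0,0,0,0.6],
    [0,0,0.28,0,0,0,0.2],
    [0,0,0.28,0,0,0,0.2],
    [0,0,0.28,0,0,0,0.2],
    [0,0,0.28,0,0,0,0.2],
    [0,0,0.28,0,0,0,0.2],
  ],
  grip_force=40,
)

```text
time_s: 4.75
tool_pos: [0.5162, -0.108, 0.0072]
tool_rot: [180.0, 0.0, 90.0]
force: [-0.6, 0.1, -0.4]
grip_width: 0.0213
grasp_force: 0.0
```

The opening went below 31 mm, so the cap isn't between the pads. I'll look.

```bash
python3 - <<'E'
from h import *
a=viewer.read_camera('scene');b=viewer.read_camera('side');w=viewer.read_camera('wrist')
out=np.zeros((600,800,3),np.uint8); out[:300,:400]=cv2.resize(a[185:260,160:260],(400,300)); out[:300,400:]=cv2.resize(b[210:285,200:300],(400,300)); out[300:,:400]=cv2.resize(w,(400,300))
cv2.imwrite('pics/2.png',out[:,:,::-1]); print(env.get_obs()['grip_width'],env.get_obs()['grasp_force'])
E
```

```text
0.018517140523372947 0.0
```

View pics/2.png

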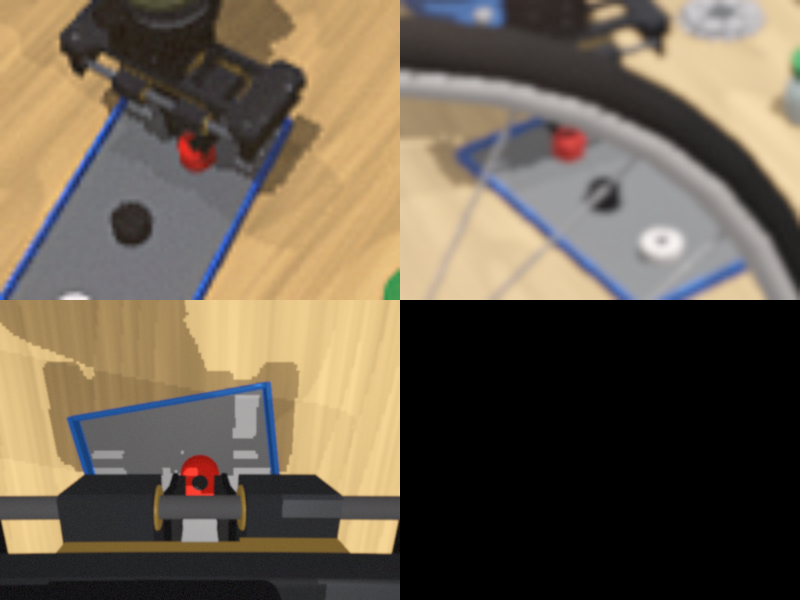

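```bash
python3 - <<'E'
from h import *
from scipy.optimize import minimize
o=env.get_obs(); print(o['tool_pos'],o['tool_rot'],o['grip_width'])
for n,z in [('scene',.013),('side',.013),('wrist',.026)]:
    c=viewer.get_calibration(n); im=viewer.read_camera(n); m=redmask(im)
    k,l,st,ce=cv2.connectedComponentsWithStats(m.astype(np.uint8))
    g=proj(c,[.516,-.108,.013]); print(n,'pred base pix cap',g,'tip',proj(c,[.516,-.108,.007]),proj(c,o['tool_pos']-np.array([0,0,-.019])))
    for i in range(1,k):
        if st[i,4]>8 and np.linalg.norm(ce[i]-g)<80: print(st[i],ce[i],onz(c,ce[i],z))
E
```

```text
[ 0.51602672 -0.10803495  0.00701608] [1.79995246e+02 2.67975523e-03 9.00016392e+01] 0.018517140523372947
scene pred base pix cap [209.09208831 221.77960171] tip [209.27251685 222.76118465] [208.69650587 219.63458939]
[204 218  10  10  55] [208.32727273 223.21818182] [ 0.51720795 -0.11419274  0.013     ]
side pred base pix cap [241.81614305 245.76330074] tip [241.87649624 247.06923858] [241.69492641 242.91840796]
[238 243   8   7  48] [241.5        245.79166667] [ 0.51486239 -0.10760885  0.013     ]
wrist pred base pix cap [255.80959397 224.97703468] tip [255.79075239 221.62526882] [255.90111352 233.0287814 ]
[ 231  198   51   53 1710] [255.45672515 223.13684211] [ 0.5157756  -0.10202242  0.026     ]
```

```bash
python3 - <<'E'
from h import *
w=viewer.read_camera('wrist'); c=viewer.get_calibration('wrist')
cv2.imwrite('pics/3.png',cv2.resize(w[180:310,170:340],(785,600),interpolation=cv2.INTER_CUBIC)[:,:,::-1])
for p in [(0,0,.007),(.00925,0,.007),(.00925,0,.026),(-.00925,.0095,.007),(0,.0155,.026),(.0155,0,.026),(0,.0155,.004)]:
    q=proj(c,np.array([.516,-.108,0])+p); print(p,q,(q-[170,180])*4.62)
E
```

```text
(0, 0, 0.007) [255.79304858 221.63239968] [396.36388442 192.34168652]
(0.00925, 0, 0.007) [270.45577114 221.62075783] [464.10566265 192.28790117]
(0.00925, 0, 0.026) [271.97587632 232.95771005] [471.12854858 244.66462043]
(-0.00925, 0.0095, 0.007) [240.94977115 207.25864229] [327.7879427  125.93492737]
(0, 0.0155, 0.026) [255.8471435  207.16049235] [396.61380298 125.48147464]
(0.0155, 0, 0.026) [282.8702198  232.95260953] [521.4604155  244.64105605]
(0, 0.0155, 0.004) [255.77436129 196.6835966 ] [396.27754914  77.07821628]
```

View pics/3.png

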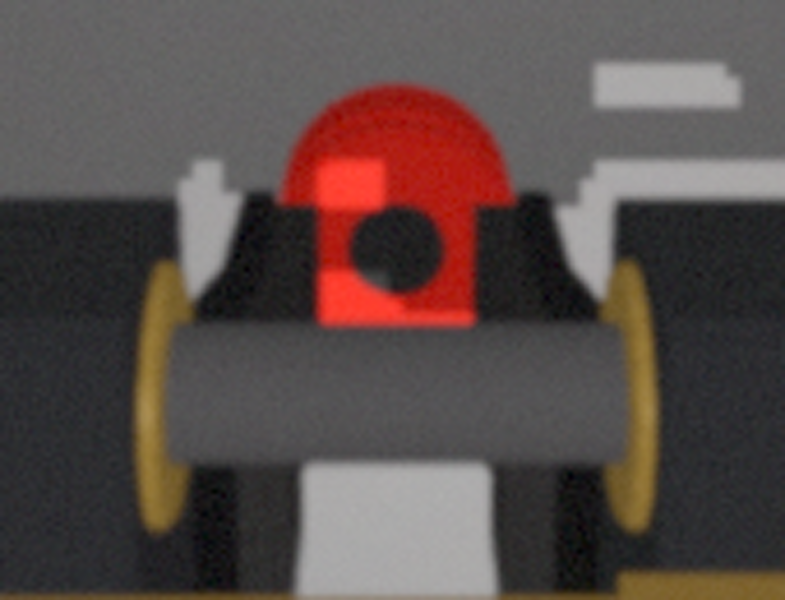

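The wrist crop shows the cap undisturbed (centre near crop (397, 247)), while the finger ends stop over its top. So the tips sit well above the stated TCP, roughly 25 mm. I'll open and look before going lower.

Request:
apply_moves(
  moves=[
    [0,0,0,0,0,0,0.6],
    [0,0,0,0,0,0,0.6],
    [0,0,0,0,0,0,0.6],
    [0,0,0,0,0,0,0.6],
    [0,0,0,0,0,0,0.6],
    [0,0,0,0,0,0,0.6],
  ],
)

```text
time_s: 5.7
tool_pos: [0.5161, -0.108, 0.007]
tool_rot: [180.0, 0.0, 90.0]
force: [0.3, -0.6, 0.5]
grip_width: 0.0509
grasp_force: 0.0
```

```bash
python3 - <<'E'
from h import *
w=viewer.read_camera('wrist'); c=viewer.get_calibration('wrist')
a=viewer.read_camera('scene')
out=np.zeros((600,800,3),np.uint8); out[:340,:]=cv2.resize(w[180:282,136:376],(800,340)); out[340:,:346]=cv2.resize(a[195:240,175:235],(346,260))
cv2.imwrite('pics/4.png',out[:,:,::-1])
g=env.get_obs()['grip_width']/2
for z in (.007,.02,.03,.04): print(z,[np.round((proj(c,[.516+g,-.108+y,z])-[136,180])*3.333) for y in (0,.0095)])
E
```

```text
0.007 [array([536., 139.]), array([537.,  91.])]
0.02 [array([545., 164.]), array([547., 113.])]
0.03 [array([553., 185.]), array([555., 132.])]
0.04 [array([561., 209.]), array([564., 153.])]
```

View pics/4.png

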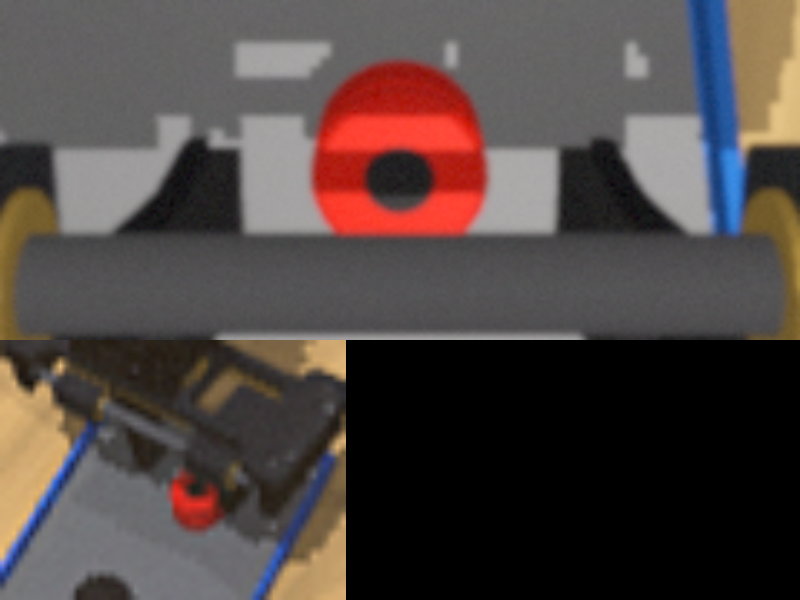

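The finger ends show at crop row 148 and column 557, i.e. z ≈ 0.035, about 28 mm above the reported TCP. I'll lower in small steps and watch the force.

Request:
apply_moves(
  moves=[
    [0,0,0.02,0,0,0,0.6],
    [0,0,0.035,0,0,0,0.6],
    [0,0,0.05,0,0,0,0.6],
    [0,0,0.05,0,0,0,0.6],
  ],
)

```text
time_s: 6.2
tool_pos: [0.5155, -0.1079, -0.0037]
tool_rot: [-179.9, -0.0, 90.0]
force: [-0.6, -0.4, -0.1]
grip_width: 0.0522
grasp_force: 0.0
```

```bash
python3 - <<'E'
from h import *
w=viewer.read_camera('wrist'); c=viewer.get_calibration('wrist'); o=env.get_obs(); print(o['tool_pos'],o['force'],o['qpos'])
out=cv2.resize(w[150:252,136:376],(800,340))
cv2.imwrite('pics/5.png',out[:,:,::-1])
g=o['grip_width']/2
for z in (-.003,.007,.016,.025,.03): print(z,[np.round((proj(c,[.516+g,-.108+y,z])-[136,150])*3.333) for y in (0,.0095)])
E
```

```text
[ 0.51566769 -0.10799671 -0.00346336] [-0.15883086 -0.31025258  0.16203219] [ 10.01175273  14.38769497  -1.19359124 112.47034349   0.37509865
  53.18933888   8.63354308]
-0.003 [array([539., 240.]), array([541., 192.])]
0.007 [array([546., 259.]), array([548., 209.])]
0.016 [array([553., 278.]), array([555., 225.])]
0.025 [array([561., 298.]), array([563., 244.])]
0.03 [array([565., 311.]), array([568., 255.])]
```

View pics/5.png

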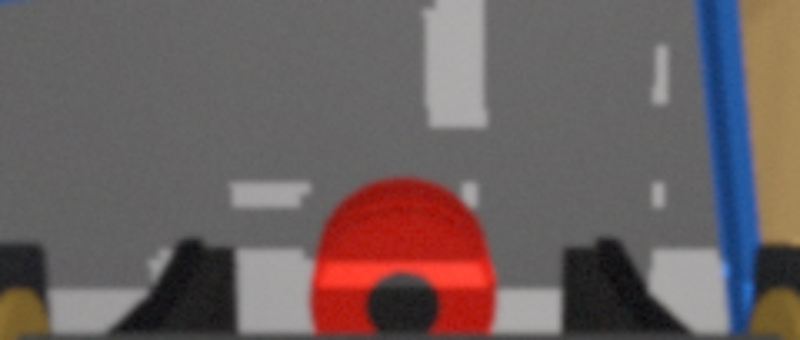

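Force is zero with the TCP below the liner, and the finger ends (crop (563, 248)) give z ≈ 0.026, so the tip offset is about 29 mm. I'll go 17 mm lower and grip.

Request:
apply_moves(
  moves=[
    [0,0,0.03,0,0,0,0.6],
    [0,0,0.05,0,0,0,0.6],
    [0,0,0.07,0,0,0,0.6],
    [0,0,0.085,0,0,0,0.6],
    [0,0,0.085,0,0,0,0.6],
  ],
)

```text
time_s: 6.75
tool_pos: [0.5155, -0.108, -0.0206]
tool_rot: [-179.9, -0.0, 90.0]
force: [-0.2, -0.6, 0.3]
grip_width: 0.052
grasp_force: 0.0
```

Request:
apply_moves(
  moves=[
    [0,0,0,0,0,0,0.1],
    [0,0,0,0,0,0,0.1],
    [0,0,0,0,0,0,0.1],
    [0,0,0,0,0,0,0.1],
    [0,0,0,0,0,0,0.1],
    [0,0,0,0,0,0,0.1],
  ],
  grip_force=45,
)

```text
time_s: 7.35
tool_pos: [0.5162, -0.1081, -0.0198]
tool_rot: [180.0, 0.0, 90.0]
force: [-0.3, -1.1, 0.6]
grip_width: 0.0297
grasp_force: 45.0
```

Gripped at 45 N. I'll lift and carry it towards the hub, stopping short so the wrist camera sees the axle end.

Request:
apply_moves(
  moves=[
    [0,0,-0.05,0,0,0,0.1],
    [0,0,-0.2,0,0,0,0.1],
    [0,0,-0.4,0,0,0,0.1],
    [0,0,-0.6,0,0,0,0.1],
    [0,0,-0.8,0,0,0,0.1],
    [0.1,0,-1,0,0,0,0.1],
    [0.2,0,-1,0,0,0,0.1],
    [0.2,0,-1,0,0,0,0.1],
  ],
)

```text
time_s: 8.15
tool_pos: [0.517, -0.0647, 0.1822]
tool_rot: [179.8, -0.1, 90.3]
force: [0.4, 0.0, -0.5]
grip_width: 0.0304
grasp_force: 45.0
```

Request:
apply_moves(
  moves=[
    [0.1,0.02,-0.15,0,0,0,0.1],
    [0.25,0.04,-0.3,0,0,0,0.1],
    [0.4,0.07,-0.4,0,0,0,0.1],
    [0.6,0.07,-0.4,0,0,0,0.1],
    [0.8,0.07,-0.4,0,0,0,0.1],
    [0.95,0.07,-0.4,0,0,0,0.1],
    [0.95,0.07,-0.4,0,0,0,0.1],
    [0.95,0.07,-0.4,0,0,0,0.1],
    [0.95,0.07,-0.4,0,0,0,0.1],
  ],
)

```text
time_s: 9.05
tool_pos: [0.5301, 0.1197, 0.2594]
tool_rot: [-179.9, 0.1, 89.9]
force: [-0.1, -1.8, -0.9]
grip_width: 0.0301
grasp_force: 45.0
```

```bash
python3 - <<'E'
from h import *
c=viewer.get_calibration('wrist'); w=viewer.read_camera('wrist'); o=env.get_obs(); print(o['tool_pos'],o['force'],o['grip_width'],o['grasp_force'])
for t,z in [('axle_end',.205),('bearing',.195),('vise',.1)]:
    for x in masks_of('wrist',t)[:2]:
        ys,xs=np.where(x['pixels']); print(t,x['conf'],x['location'],xs.min(),xs.max(),ys.min(),ys.max(),onz(c,x['location'],z))
print('pred',proj(c,[.538,.226,.213]))
cv2.imwrite('pics/6.png',cv2.resize(w,(800,600))[:,:,::-1]); np.save('w6.npy',w)
E
```

```text
[0.5301608  0.11969231 0.25957452] [-0.66809217 -0.36067246 -0.67472653] 0.030009213408636378 44.999736389145255
axle_end 0.6 [262.9, 55.6] 226 301 11 95 [0.53546544 0.22447521 0.205     ]
bearing 0.74 [265.3, 62.0] 245 284 29 73 [0.53747248 0.22151222 0.195     ]
vise 0.94 [258.8, 68.5] 106 384 0 149 [0.53361056 0.22716439 0.1       ]
pred [266.88317115  51.36424198]
```

View pics/6.png

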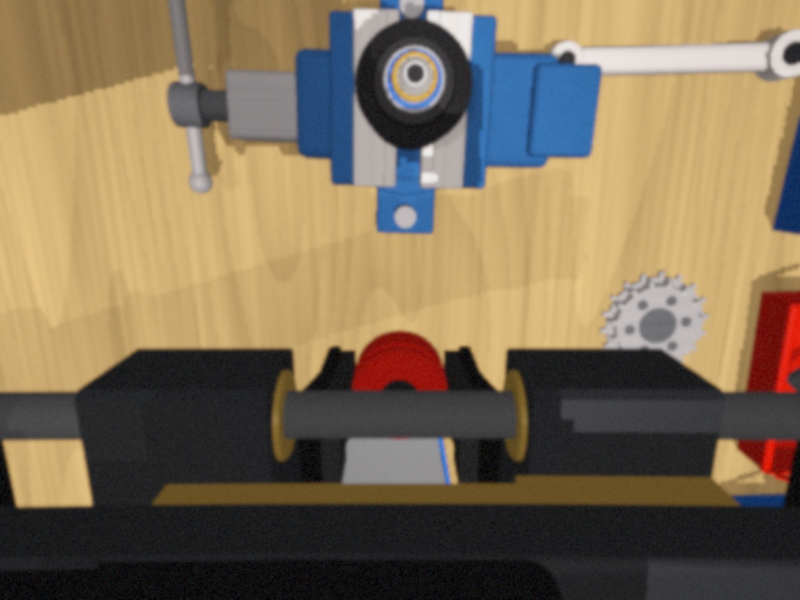

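The axle end is at (266, 47) in full-frame pixels, with the blue seal ring around it and the cap held between the fingers at (256, 230). I'll zoom in for exact centres.

```bash
python3 - <<'E'
from h import *
from scipy.optimize import least_squares
c=viewer.get_calibration('wrist'); w=np.load('w6.npy'); o=env.get_obs(); T=o['tool_pos']
# held cap: arc edge
m=redmask(w); pts=[]
for r in range(205,226):
    xs=np.where(m[r,200:310])[0]
    if len(xs): pts+= [(200+xs.min(),r),(201+xs.max(),r)]
top=[(x,np.where(m[200:240,x])[0].min()+200) for x in range(245,266)]
print('cap L/R',pts[:40:2][-14:],pts[1:40:2][-14:],'top',top[::4])
def res(p):
    h=cv2.convexHull(disc(c,p[0],p[1],T[2]+.024,T[2]+.046,.0155).astype(np.float32))
    return [cv2.pointPolygonTest(h,(float(x),float(y)),True) for x,y in top+pts[4:28]]
s=least_squares(res,T[:2],diff_step=1e-3,x_scale=.01); print('cap-T',s.x-T[:2],np.std(res(s.x)))
crop=cv2.resize(w[8:96,222:306],None,fx=6.8,fy=6.8,interpolation=cv2.INTER_CUBIC).copy()
x0,y0=.5375,.2245
for z,r in [(.213,.005),(.1985,.014),(.183,.029)]:
    q=(disc(c,x0,y0,z,z,r)[:40]-[222,8]+.5)*6.8
    for p in q[::2]: cv2.circle(crop,tuple(int(v) for v in p),1,(0,255,0),-1)
cv2.imwrite('pics/7.png',crop[:,:,::-1])
E
```

```text
cap L/R [(np.int64(249), 213), (np.int64(245), 214), (np.int64(243), 215), (np.int64(241), 216), (np.int64(240), 217), (np.int64(239), 218), (np.int64(237), 219), (np.int64(236), 220), (np.int64(235), 221), (np.int64(235), 222), (np.int64(234), 223), (np.int64(233), 224), (np.int64(232), 225)] [(np.int64(263), 213), (np.int64(266), 214), (np.int64(268), 215), (np.int64(270), 216), (np.int64(272), 217), (np.int64(273), 218), (np.int64(274), 219), (np.int64(275), 220), (np.int64(276), 221), (np.int64(277), 222), (np.int64(278), 223), (np.int64(279), 224), (np.int64(279), 225)] top [(245, np.int64(214)), (249, np.int64(213)), (253, np.int64(213)), (257, np.int64(213)), (261, np.int64(213)), (265, np.int64(214))]
cap-T [-0.0001342  -0.00148185] 0.28312577180500476
```

View pics/7.png

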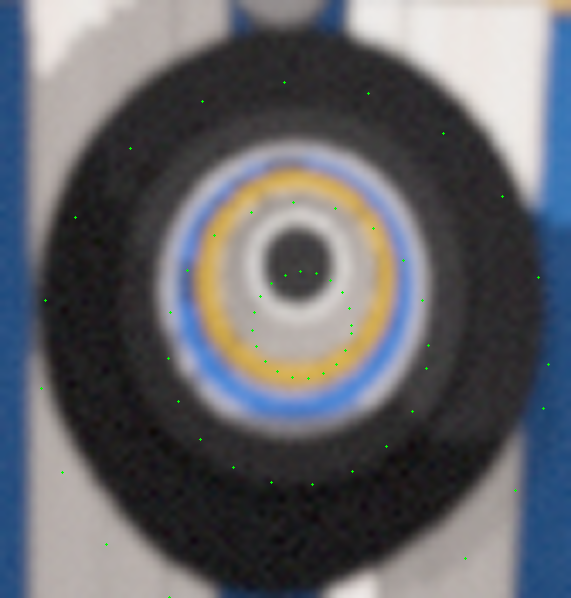

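```bash
python3 - <<'E'
from h import *
c=viewer.get_calibration('wrist'); T=env.get_obs()['tool_pos']; print(T)
for q,z in [((297,263),.213),((295.5,288),.198),((295,279),.2045)]:
    P=onz(c,(np.array(q)/6.8+[221.5,7.5]),z); print(P, P[:2]-T[:2]-[-.00013,-.0015])
E
```

```text
[0.53020079 0.12055353 0.25992414]
[0.53692427 0.23027409 0.213     ] [0.00685348 0.11122056]
[0.53721275 0.23033379 0.198     ] [0.00714197 0.11128026]
[0.53697142 0.23017095 0.2045    ] [0.00690064 0.11111742]
```

Request:
apply_moves(
  moves=[
    [0,0,0,0,0,0,0.1],
    [0,0,0,0,0,0,0.1],
    [0,0,0,0,0,0,0.1],
    [0,0,0,0,0,0,0.1],
  ],
)

```text
time_s: 9.65
tool_pos: [0.53, 0.122, 0.26]
tool_rot: [180.0, 0.0, 90.0]
force: [-0.4, -0.3, -0.1]
grip_width: 0.0301
grasp_force: 45.0
```

```bash
python3 - <<'E'
from h import *
c=viewer.get_calibration('wrist'); w=viewer.read_camera('wrist'); T=env.get_obs()['tool_pos']; print(T,c['position'])
g=lambda i:cv2.cvtColor(i,cv2.COLOR_RGB2GRAY).astype(np.float32)[16:80,232:296]
s,_=cv2.phaseCorrelate(g(np.load('w6.npy')),g(w),cv2.createHanningWindow((64,64),cv2.CV_32F)); print(s)
for q,z in [((297,263),.213),((295.5,288),.198),((295,279),.2045)]:
    P=onz(c,(np.array(q)/6.8+[221.5,7.5])+s,z); print(P, P[:2]-T[:2]-[-.00013,-.0015])
E
```

```text
[0.53001527 0.12198672 0.25999228] [0.52963484 0.19173583 0.45237139]
(0.4438260320488254, 3.685269024156412)
[0.53685016 0.22941802 0.213     ] [0.00696489 0.1089313 ]
[0.53716166 0.22932277 0.198     ] [0.00727638 0.10883605]
[0.53691031 0.22922588 0.2045    ] [0.00702504 0.10873916]
```

The axle lies +7.0 mm in x and +108.8 mm in y from here, after allowing for the cap's offset in the grip. I'll move over it and go down to just above the tip.

Request:
apply_moves(
  moves=[
    [0.15,0.01,0,0,0,0,0.1],
    [0.3,0.02,0,0,0,0,0.1],
    [0.45,0.035,0,0,0,0,0.1],
    [0.544,0.035,0,0,0,0,0.1],
    [0.544,0.035,0.1,0,0,0,0.1],
    [0.544,0.035,0.2,0,0,0,0.1],
    [0.544,0.035,0.28,0,0,0,0.1],
    [0.544,0.035,0.325,0,0,0,0.1],
    [0.544,0.035,0.325,0,0,0,0.1],
    [0.544,0.035,0.325,0,0,0,0.1],
    [0.544,0.035,0.325,0,0,0,0.1],
    [0.544,0.035,0.325,0,0,0,0.1],
  ],
)

```text
time_s: 10.9
tool_pos: [0.5375, 0.231, 0.196]
tool_rot: [179.9, -0.0, 90.0]
force: [0.6, -0.2, -0.3]
grip_width: 0.0304
grasp_force: 45.0
```

```bash
python3 - <<'E'
from h import *
a=viewer.read_camera('scene');b=viewer.read_camera('side'); o=env.get_obs(); print(o['tool_pos'],o['force'])
out=np.hstack([cv2.resize(a[105:165,235:295],(400,400)),cv2.resize(b[145:205,180:240],(400,400))])
cv2.imwrite('pics/8.png',out[:,:,::-1])
E
```

```text
[0.53734357 0.23086957 0.19564478] [-0.23009233  0.53653292 -0.17584829]
```

View pics/8.png

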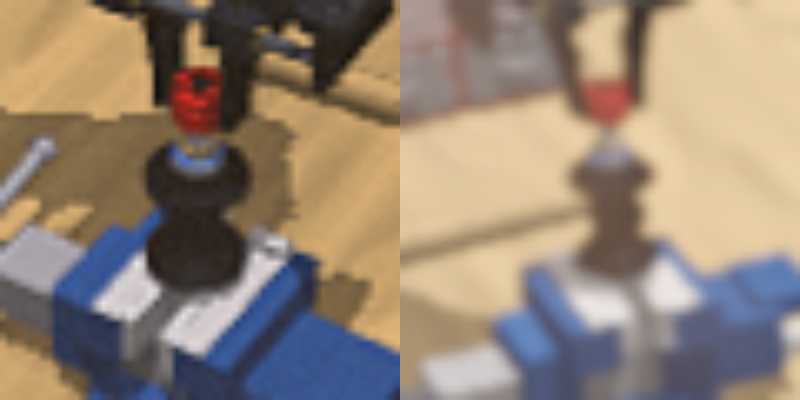

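Scene crop: cap at (195, 100), directly above the axle at (197, 150). Side crop: cap at (608, 100) above the axle at (610, 155). It is centred, so I'll descend to the ring.

Request:
apply_moves(
  moves=[
    [0,0,0.015,0,0,0,0.1],
    [0,0,0.03,0,0,0,0.1],
    [0,0,0.04,0,0,0,0.1],
    [0,0,0.05,0,0,0,0.1],
    [0,0,0.06,0,0,0,0.1],
    [0,0,0.065,0,0,0,0.1],
    [0,0,0.065,0,0,0,0.1],
  ],
)

```text
time_s: 11.7
tool_pos: [0.5373, 0.2301, 0.1821]
tool_rot: [180.0, 0.0, 90.0]
force: [-0.0, -1.7, 1.2]
grip_width: 0.0298
grasp_force: 45.0
```

Request:
apply_moves(
  moves=[
    [-0.003,0,0,0,0,0,0.1],
    [-0.003,0,0.005,0,0,0,0.1],
    [-0.003,0,0.01,0,0,0,0.1],
    [-0.003,0,0.015,0,0,0,0.1],
    [-0.003,0,0.015,0,0,0,0.1],
    [-0.003,0,0.015,0,0,0,0.1],
  ],
  grip_force=55,
)

```text
time_s: 12.3
tool_pos: [0.5376, 0.2297, 0.1806]
tool_rot: [179.9, 0.0, 90.0]
force: [-1.7, -3.2, 8.0]
grip_width: 0.0297
grasp_force: 55.0
```

Request:
apply_moves(
  moves=[
    [-0.003,0,0.005,0,0,0,0.1],
    [-0.003,0,0.005,0,0,0,0.1],
    [-0.003,0,0.01,0,0,0,0.1],
    [-0.003,0,0.01,0,0,0,0.1],
    [-0.003,0,0.01,0,0,0,0.1],
  ],
)

```text
time_s: 12.8
tool_pos: [0.5372, 0.2293, 0.1774]
tool_rot: [180.0, 0.0, 90.0]
force: [-0.7, -1.8, 1.4]
grip_width: 0.0297
grasp_force: 55.0
```

Request:
apply_moves(
  moves=[
    [0,0,0.005,0,0,0,0.1],
    [0,0,0.005,0,0,0,0.1],
    [0,0,0.01,0,0,0,0.1],
    [0,0,0.01,0,0,0,0.1],
  ],
)

```text
time_s: 13.2
tool_pos: [0.5366, 0.2295, 0.1743]
tool_rot: [-179.9, 0.0, 90.0]
force: [-0.1, -1.3, -3.3]
grip_width: 0.0298
grasp_force: 55.0
```

The click has passed: the force dropped from 8 N to 1.4 N and then to −3.3 N. I'll keep going until it bottoms.

Request:
apply_moves(
  moves=[
    [0,0,0.005,0,0,0,0.1],
    [0,0,0.005,0,0,0,0.1],
    [0,0,0.01,0,0,0,0.1],
    [0,0,0.01,0,0,0,0.1],
    [0,0,0.01,0,0,0,0.1],
  ],
)

```text
time_s: 13.7
tool_pos: [0.5369, 0.2296, 0.1742]
tool_rot: [180.0, 0.0, 90.0]
force: [-2.6, -3.4, 5.1]
grip_width: 0.03
grasp_force: 55.0
```

Request:
apply_moves(
  moves=[
    [0,0,0.003,0,0,0,0.1],
    [0,0,0.005,0,0,0,0.1],
    [0,0,0.005,0,0,0,0.1],
    [0,0,0.005,0,0,0,0.1],
    [0,0,0.005,0,0,0,0.1],
    [0,0,0.005,0,0,0,0.1],
  ],
)

```text
time_s: 14.3
tool_pos: [0.5369, 0.2296, 0.1741]
tool_rot: [180.0, 0.0, 90.0]
force: [-4.7, -4.7, 9.4]
grip_width: 0.0298
grasp_force: 55.0
```

```bash
python3 - <<'E'
from h import *
F=[]
for i in range(4):
    a=viewer.read_camera('scene'); o=env.get_obs(); F.append(np.round(np.r_[o['force'],o['tool_pos'][2]*1e3],2))
print(F)
b=viewer.read_camera('side')
out=np.hstack([cv2.resize(a[105:165,235:295],(400,400)),cv2.resize(b[145:205,180:240],(400,400))])
cv2.imwrite('pics/9.png',out[:,:,::-1])
E
```

```text
[array([ -5.25,  -2.96,  10.03, 174.11]), array([ -4.57,  -4.23,  10.1 , 174.09]), array([ -4.83,  -3.78,   9.16, 174.14]), array([ -5.5 ,  -3.73,   9.32, 174.12])]
```

View pics/9.png

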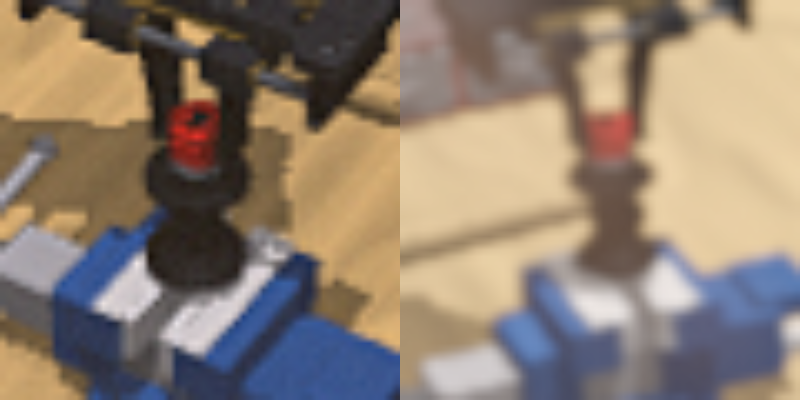

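Scene crop: the cap (195, 140) sits directly on the bearing with the blue seal covered. The side crop agrees, with the cap at (610, 135) down on the hub. It bottoms hard with a steady push of about 9.7 N, so I'm handing it in.

```bash
python3 -c "
from cell import env; print(env.sign_off())"
```

```text
the job is handed in; nothing more can be done
None
```

The red cap clicked over the retaining ring and sits home against the bearing, held down with a steady push of about 10 N; no reading went above that, and the job was handed in about 14.5 s into the 58 s allowed.

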